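Pull the filter cassette of a donated air cleaner

ROBOT

A 7-joint arm with a two-finger parallel gripper is mounted at the origin on the work surface. World frame = base frame: x ahead of the robot, y to its left, z up, the work surface at z = 0. Lengths are in m, angles in rad, forces in N, time in s.
With the tool pointing down it reaches from about 0.4 to 0.875 m from the base axis. Payload 4.4 kg.
Tool frame: the origin (TCP) lies at the very end of the fingers, on their centre line; the grasp point (between the pads) lies 19 mm behind it; z points along the fingers, x is the direction in which the jaws open and shut, and the axes are right-handed (so a half turn about z gives the same grasp; the last joint's range is limited). The gripper opens to 85 mm and grips with 20 to 120 N. Pads are 22 mm wide; open, the fingers measure 114 mm over their backs; the gripper's body (76 mm by 85 mm) begins 54 mm behind the grasp point. The pads swing forward as they close: fully open they stand 13 mm farther back than shut.
Start: joints at [1.257, 0.628, 0.038, 1.517, -0.027, 0.996, -0.02], TCP at [0.159, -0.63, 0.211] pointing down, gripper open.
Joint ranges: [-3.06, 3.06], [-0.37, 2.12], [-1.25, 1.32], [0.18, 2.47], [-1.1, 4.24], [0.23, 1.98], [-2.94, 2.94]. Speed limits (rad/s): [2.57, 2.57, 3.14, 3.14, 3.14, 3.14, 3.14].

INTERFACE

Orientations are given as a rotation vector (axis times angle).
In Python, from cell import manip, vision, order gives the robot as it stands.
- The arm moves only by the tool jog_arm, never from a script. Its argument "plan" is a list that holds one entry, the list of rows, each a list of 5 numbers: the shift along the tool's x, y, z in units of 30 mm (1.0 is 30 mm), then the turn about the tool's z in units of 5 degrees (1.0 is 5 degrees), then the finger opening in mm, from 0 to 85.4. A call has 1 to 10 rows; each row shifts and turns the commanded pose from where the row before left it, along the tool's axes as they then stand; what a row does not reach is not made up. A row lasts 1/8 s, in which the tool goes at most 62.5 mm and 10.7 degrees, less where a joint would pass 70% of its speed; a pose out of reach is approached as far as the arm can. A call is refused whole if a number of a shift passes 1 or a number of a turn 1, either way. A call with a gripper value outside its range is refused whole. The fingers move at their own pace and stop on an object; "grip_force" is the grip in N (left out, the last holds). Time passes only in rows, so rows that do not move let the fingers close. It gives the time, the measured TCP pose, the force and the opening at its end, in the units of the state.
- manip.get_state(): the state, without advancing time (a new reading comes with each control period).
- vision.grab_frame(name): name is "scene" or "top"; returns a dict with "color" (480x640x3 uint8, red, green, blue), "vfov" (degrees; the focal length in pixels is half the picture's height over the tangent of half this angle, whatever the lens; pixels are square), "cx", "cy" (the principal point, pixels), "k1" (the pictures are not rectified: a ray, as slopes to the right and down, at radius r is drawn at 1 + k1 r^2 times it, then the intrinsics apply), "eye" and "rotation" of the camera in the world. Camera axes: x right, y down, z forward; pixel columns grow to the right and rows downward; lengths in m; the calibration is good to about 2 mm. A picture is of the moment at which its call begins. There is no depth.
- order.hand_in(): hands the job in, once; it reports no verdict.
The state is a dict: "time_s": time; "joints": joint angles; "qd": joint speeds; "joint_torque": joint torques, N m; "tcp_pos": TCP position; "eef_rot": TCP orientation; "contact_force": force on the tool from outside, world axes, zero at the start; "ft_torque": the same for the moment, N m; "width": opening from 0.0 (shut) to 1.0 (fully open).
Only numpy, scipy, OpenCV 4.12 (cv2) and the standard library are available. Lean on these libraries where they do the work, as an engineer would, in place of code of your own. Each camera call takes 0.05 s, during which the arm holds its last target.

TASK

Check a donated desk air cleaner: first slide the thin pre-filter panel straight up out of its slot in the cleaner and stand it in the empty slot of the wooden rack, fully down, then let go of it. Then pinch the two side catches of the filter cassette together, lift the cassette straight up out of the cleaner and finish while still holding it upright and still by the pinched catches, its underside at least 3 cm above the cleaner's top. Leave the picture frames, the screwdriver and the mug where they are.

Things in the scene. Friction and masses are not known exactly. Their poses are not given: they have to be found in the camera images.
- cleaner: Fixed desk air cleaner: white box 190 (x) x 160 (y) x 110 mm high with grey louvres and a flat top. Origin: middle of its underside; x, y along its edges, z up. Cassette well and panel slot open in its top, both 104 mm long in x: the well 48 mm wide, 65 mm deep, middle at y = -20 mm; the slot 8 mm wide, 55 mm deep, middle at y = +20 mm.
- cleaner_well (a point): Centre of the mouth of the cleaner's cassette well, level with the cleaner's top, 110 mm above the table. Axes as the cleaner's.
- cassette: Loose grey filter cassette, 200 to 330 g, 100 (x) x 44 (y) x 106 mm high, seated 65 mm deep in the well with 2 mm play. Origin: middle of its underside, axes as the cleaner's. A hook on each side catch locks it in until both catches are pinched at once; then it lifts straight up.
- cassette_grip (a point): Midway between the cassette's two ribbed catch paddles, 87 mm above its underside; seated, 22 mm above the cleaner's top. Paddles at +y and -y: 32 mm wide (x), 38 mm tall (19 mm below to 19 mm above this point), outer faces 60 mm apart when free, 44 mm pinched. Beside them in x the head is 36 mm wide (y) and ends 13 mm above this point.
- catch_left (a joint): Travel of the catch on the cassette's +y side, m: 0 free, 0.008 pressed in to its stop, hook surely clear from 0.007. A spring pushes it out with 2 N when free, 6 N at the stop.
- catch_right (a joint): The same for the catch on the cassette's -y side.
- panel: Thin loose pre-filter panel, grey with dark ribs, 60 to 110 g, upright, 100 wide (x) x 5 thick (y) x 130 mm tall; its top 20 mm are an edge strip 9 mm thick. Origin: middle of its lower edge; axes as the cleaner's. It stands 55 mm deep in the cleaner's slot and bars the cassette's +y catch: the gap, 5 to 8 mm, is too narrow for a finger.
- panel_mid (a point): Centre of the panel, 65 mm below its top edge and 65 mm above its lower edge. At the start the top edge is 75 mm above the cleaner's top and 34 mm above the cassette's paddles.
- rack: Fixed wooden rack, 130 (x) x 150 (y) x 55 mm high, with three slots along x. Origin: middle of its underside, z up. The slot at y = +45 mm is empty; those at -3 and -45 mm hold the two frames.
- rack_slot (a point): Middle of the floor of the rack's empty slot, 10 mm above the table; x along the slot, z up. The slot is 14 mm wide, 120 mm long, open at both ends, with walls to 45 mm above this point and a flared mouth 56 mm above it, about 24 mm wide at the top. The panel standing in it has its centre 65 mm above this point.
- frame_a: Small dark wooden picture frame, 100 wide x 10 x 88 mm tall, standing in the rack's middle slot; its top is 98 mm above the table. Origin: middle of its lower edge. Leave it.
- frame_b: Small aluminium picture frame, 85 wide x 10 x 78 mm tall, standing in the rack's last slot. Origin: middle of its lower edge. Leave it.
- driver: Screwdriver lying on the table between the cleaner and the rack. Leave it.
- mug: White mug, 80 mm across and 90 mm high, standing on the table beyond the work. Origin: centre of its underside. Leave it.

How it is judged:
On the way, in this order (a step that is already met when the one before it is completed fails the run):
1. the panel is lifted out of the cleaner, the cassette still seated (z of panel_mid in the frame of cleaner_well above 0.066 m and distance of cassette_grip from where it was at the start of the episode below 0.015 m), for 0.05 s.
2. the panel stands in the rack's empty slot, let go, the cassette still seated (x of panel_mid in the frame of rack_slot between -0.03 and 0.03 m and y of panel_mid in the frame of rack_slot between -0.018 and 0.018 m and z of panel_mid in the frame of rack_slot between 0.055 and 0.071 m and angle between panel_mid's own z axis and vertical below 0.3 rad and contact force between the fingers and panel below 0.1 N and distance of cassette_grip from where it was at the start of the episode below 0.015 m), for 0.3 s.
At the end, for the whole second after the job is handed in: Panel free and upright in the rack slot (30 mm along, 18 mm across, 6 mm of full depth, under 0.3 rad). Fingers pinch both catches over 5 mm; cassette underside over 20 mm above the cleaner, leaning under 0.3 rad, still, touching nothing else. Bystanders within 30 mm of their starts (x of panel_mid in the frame of rack_slot between -0.03 and 0.03 m and y of panel_mid in the frame of rack_slot between -0.018 and 0.018 m and z of panel_mid in the frame of rack_slot between 0.055 and 0.071 m and angle between each of panel_mid, cassette_grip's own z axis and vertical below 0.3 rad and contact force between each of the fingers, cassette and panel below 0.1 N and value of joint each of catch_left, catch_right above 0.005 m and contact force between the fingers and catch_left above 1 N and contact force between the fingers and catch_right above 1 N and z of cassette_grip in the frame of cleaner_well above 0.107 m and linear speed of cassette below 0.05 m/s and contact force between cassette and cleaner below 0.1 N and contact force between cassette and rack below 0.1 N and distance of each of frame_a, frame_b, driver, mug from where it was at the start of the episode below 0.03 m); the arm keeps its last pose, push and grip.
It fails at once if a bystander is disturbed (over 30 mm) (distance of any of frame_a, frame_b, driver, mug from where it was at the start of the episode above 0.03 m).
It fails at once if the panel is toppled (angle between panel_mid's own z axis and vertical above 0.9 rad).
It also fails if it takes over 58 s, if anything falls off the work surface, if the arm or the gripper's body presses on something with over 40 N, if the wrist force passes 120 N, or if a joint passes its speed limit or range.

## Working session

There is one attempt and no reset: what is moved stays moved. The work goes in short steps, Python scripts to look and compute and a tool call to move; the robot and the scene stay as the last step left them, time stands still between calls to the robot, and variables do not carry over. Pictures are saved under pics/ and viewed, and the job is handed in when it is done.

Besides the shell and the picture viewer there is one more tool, called after "Request:" as name([rows], argument=value, ...), one row to a line, values as JSON. jog_arm: Moves the arm, as the interface text tells. Its arguments: {"type":"object","properties":{"plan":{"type":"array","items":{"type":"array","items":{"type":"array","items":{"type":"number"}}}},"grip_force":{"type":"number"}},"required":["plan"]}

```bash
mkdir -p pics; ls; python3 - <<'E'
from cell import manip, vision, order
import cv2
s=manip.get_state(); print(s)
for n in ("scene","top"):
    f=vision.grab_frame(n); cv2.imwrite(f"pics/{n}0.png",f["color"][:,:,::-1])
    print(n,{k:v for k,v in f.items() if k!="color"})
E
```

```text
pics
{'time_s': 0.0, 'joints': array([ 1.25720686,  0.62932873,  0.0384516 ,  1.51836954, -0.0270125 ,
        0.9962853 , -0.0200112 ]), 'qd': array([ 0.00034196, -0.00061332,  0.00072054,  0.00102858, -0.00043641,
       -0.00034213,  0.00119618]), 'joint_torque': array([ 8.19315756e-05, -5.63404012e+01,  1.22606523e+00, -1.93451715e+01,
        1.08570023e-02,  1.04087984e-02, -2.77274481e-06]), 'tcp_pos': array([ 0.15928443, -0.62950221,  0.20980007]), 'eef_rot': array([-2.47801363e+00,  1.92922649e+00,  2.33852977e-03]), 'contact_force': array([-0.2109697 ,  0.35532648, -0.22169459]), 'ft_torque': array([ 0.01625484, -0.03620291, -0.00260051]), 'width': 0.9949578328056122}
scene {'vfov': 43.90370004115481, 'cx': 323.42184148145645, 'cy': 246.7003275849915, 'k1': 0.040557424909994505, 'eye': array([1.48201593, 0.05513692, 0.84071999]), 'rotation': array([-1.6593943 , -1.75833417,  0.80109879])}
top {'vfov': 47.10249382603185, 'cx': 322.03414761832636, 'cy': 248.46462764367504, 'k1': -0.045696887829226325, 'eye': array([0.57375103, 0.01540877, 1.0072395 ]), 'rotation': array([-2.19489534,  2.20208403, -0.09477683])}
```

View pics/scene0.png

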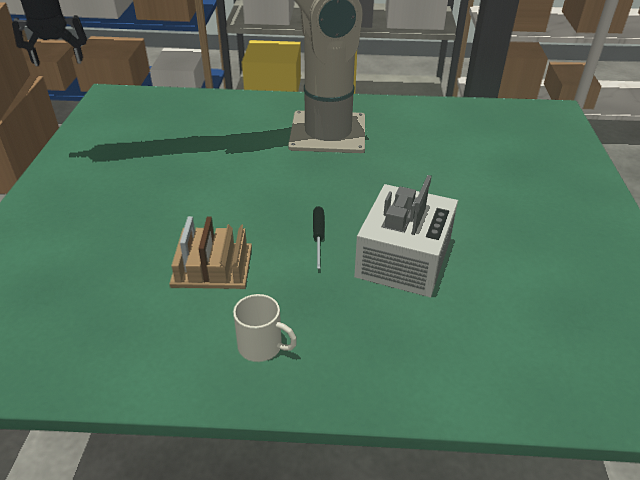

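View pics/top0.png

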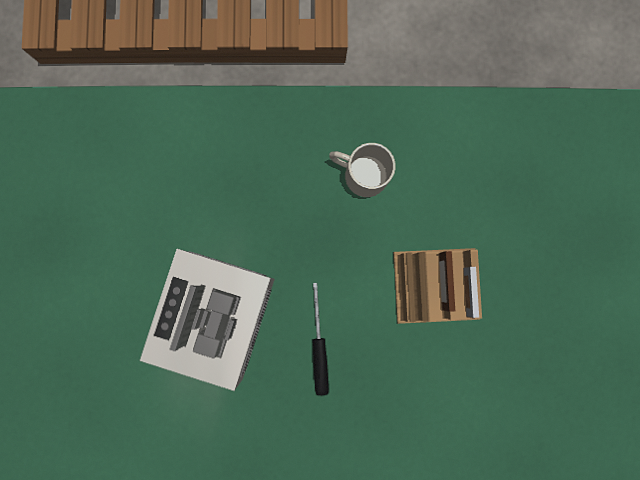

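```bash
cat > h.py <<'E'
import numpy as np, cv2
from scipy.spatial.transform import Rotation as R
from cell import manip, vision, order
def K(f):
    F=240/np.tan(np.radians(f["vfov"])/2); return F
def rays(f,px):
    px=np.atleast_2d(np.asarray(px,float)); F=K(f)
    d=(px-[f["cx"],f["cy"]])/F; u=d.copy()
    for _ in range(20): u=d/(1+f["k1"]*(u**2).sum(1,keepdims=True))
    v=np.c_[u,np.ones(len(u))]
    return R.from_rotvec(f["rotation"]).apply(v)
def plane(f,px,z):
    r=rays(f,px); e=f["eye"]; return (e+r*((z-e[2])/r[:,2])[:,None])
def proj(f,P):
    c=R.from_rotvec(f["rotation"]).inv().apply(np.atleast_2d(P)-f["eye"]); u=c[:,:2]/c[:,2:]
    return u*(1+f["k1"]*(u**2).sum(1,keepdims=True))*K(f)+[f["cx"],f["cy"]]
def save(f,n,box=None,s=1):
    im=f["color"][:,:,::-1]
    if box: x0,y0,x1,y1=box; im=im[y0:y1,x0:x1]
    cv2.imwrite(f"pics/{n}.png",cv2.resize(im,None,fx=s,fy=s,interpolation=cv2.INTER_CUBIC))
E
python3 - <<'E'
from h import *
t=vision.grab_frame("top"); s=vision.grab_frame("scene")
save(t,"t_cl",(130,240,280,400),5 if 0 else 3.7); save(t,"t_rk",(380,235,500,335),6); save(s,"s_cl",(340,160,470,300),4.2); save(s,"s_rk",(160,200,260,300),6)
im=t["color"].astype(int)
m=((im.min(2)>150)&(im.max(2)-im.min(2)<30)).astype(np.uint8); m[:, :130]=0;m[:,290:]=0;m[:230]=0;m[420:]=0
m=cv2.morphologyEx(m,cv2.MORPH_OPEN,np.ones((3,3)))
c=max(cv2.findContours(m,0,2)[0],key=cv2.contourArea)
W=plane(t,c[:,0],0.11)[:,:2]
r=cv2.minAreaRect((W*1000).astype(np.float32)); print("cleaner top",r)
h=cv2.convexHull(c); print(cv2.approxPolyDP(h,5,True)[:,0].tolist(), (plane(t,cv2.approxPolyDP(h,5,True)[:,0],.11)*1000).round(1).tolist())
hsv=cv2.cvtColor(t["color"],cv2.COLOR_RGB2HSV)
m=((hsv[...,0]<25)&(hsv[...,1]>80)&(hsv[...,2]>60)).astype(np.uint8); m[:,:385]=0;m[:,495:]=0;m[:230]=0;m[340:]=0
c=max(cv2.findContours(m,0,2)[0],key=cv2.contourArea)
a=cv2.approxPolyDP(cv2.convexHull(c),4,True)[:,0]; print("rack",a.tolist())
for z in (0,.01,.055): print(z,(plane(t,a,z)*1000).round(1).tolist(), cv2.minAreaRect((plane(t,c[:,0],z)[:,:2]*1000).astype(np.float32)))
E
```

```text
cleaner top ((518.7561645507812, 186.52825927734375), (160.288818359375, 189.83541870117188), 72.39004516601562)
[[176, 249], [269, 278], [234, 389], [141, 360]] [[631.9, 234.3, 110.0], [584.3, 82.7, 110.0], [406.1, 138.8, 110.0], [452.7, 288.9, 110.0]]
rack [[477, 250], [481, 317], [398, 323], [393, 252]]
0 [[635.7, -292.9, 0.0], [512.3, -297.8, 0.0], [502.6, -144.2, 0.0], [632.5, -136.6, 0.0]] ((571.1036376953125, -217.7045440673828), (131.16490173339844, 156.9356689453125), 2.433330535888672)
0.01 [[635.1, -289.9, 10.0], [512.9, -294.7, 10.0], [503.3, -142.7, 10.0], [631.9, -135.1, 10.0]] ((571.1299438476562, -215.3902130126953), (129.8626251220703, 155.3776397705078), 2.4332587718963623)
0.055 [[632.3, -276.1, 55.0], [515.7, -280.7, 55.0], [506.5, -135.5, 55.0], [629.3, -128.3, 55.0]] ((571.2482299804688, -204.97547912597656), (124.0027084350586, 148.3662567138672), 2.433328866958618)
```

```bash
sleep 0
```

```text
(no output)
```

View pics/t_cl.png

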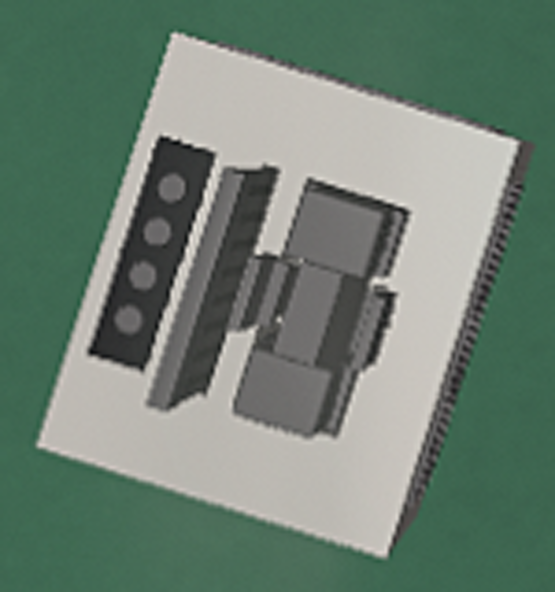

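View pics/t_rk.png

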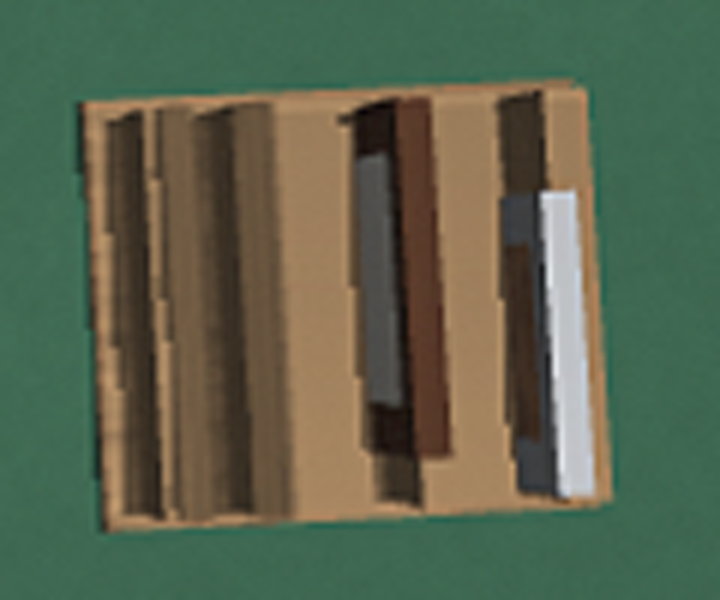

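View pics/s_rk.png

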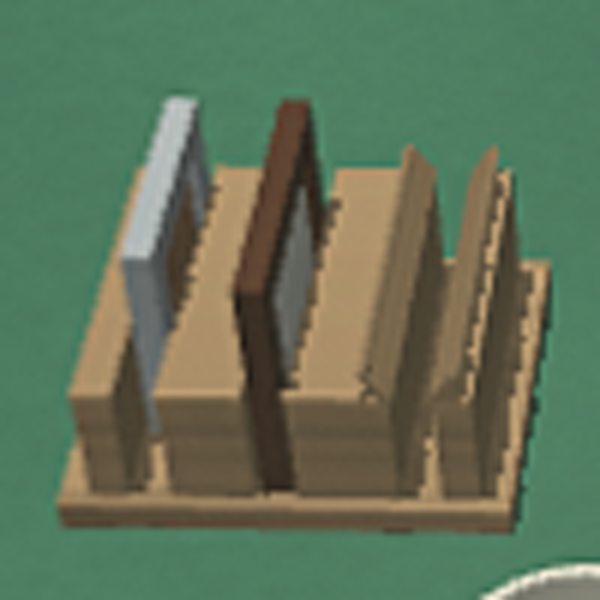

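View pics/s_cl.png

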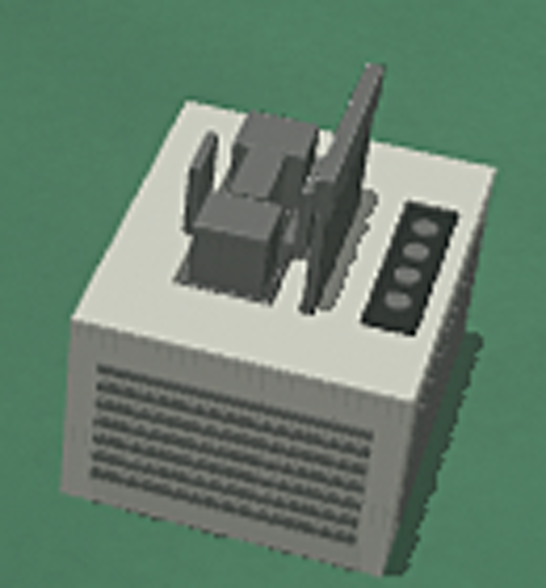

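```bash
cat >> h.py <<'E'
def fr(x,y,yaw):
    c,s=np.cos(np.radians(yaw)),np.sin(np.radians(yaw))
    return lambda p: np.c_[np.atleast_2d(p)[:,:2]@np.array([[c,s],[-s,c]])+[x,y],np.atleast_2d(p)[:,2]]
CL=fr(.5187,.1865,-17.4)
E
cat > ov.py <<'E'
from h import *
import sys
RK=fr(*[float(a) for a in sys.argv[1:4]])
def draw(f,box,s,n):
    im=cv2.resize(f["color"][box[1]:box[3],box[0]:box[2],::-1],None,fx=s,fy=s,interpolation=cv2.INTER_CUBIC)
    def L(T,pts,col):
        p=(proj(f,T(np.array(pts,float)/1000))-[box[0],box[1]]+.5)*s
        cv2.polylines(im,[p.round().astype(np.int32).reshape(-1,1,2)],True,col,1,cv2.LINE_AA)
    r=lambda x,y0,y1,z:[(-x,y0,z),(x,y0,z),(x,y1,z),(-x,y1,z)]
    L(CL,r(95,-80,80,110),(0,0,255)); L(CL,r(50,15.5,24.5,185),(0,255,255)); L(CL,r(16,-50,10,151),(255,255,0)); L(CL,r(50,-38,-2,145),(255,0,255))
    L(RK,r(65,-75,75,0),(0,0,255)); L(RK,r(65,-75,75,10),(0,0,255)); L(RK,r(60,33,57,66),(0,255,255)); L(RK,r(60,38,52,55),(255,255,0)); L(RK,r(50,-8,2,98),(255,0,255))
    cv2.imwrite(f"pics/{n}.png",im)
t=vision.grab_frame("top"); s=vision.grab_frame("scene"); k=sys.argv[4]
draw(t,(380,235,500,335),6,"ot_rk"+k);draw(s,(160,200,260,300),6,"os_rk"+k)
draw(t,(130,240,280,400),3.7,"ot_cl"+k);draw(s,(340,160,470,300),4.2,"os_cl"+k)
E
python3 ov.py .5715 -.2138 3 1
```

```text
(no output)
```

View pics/ot_rk1.png

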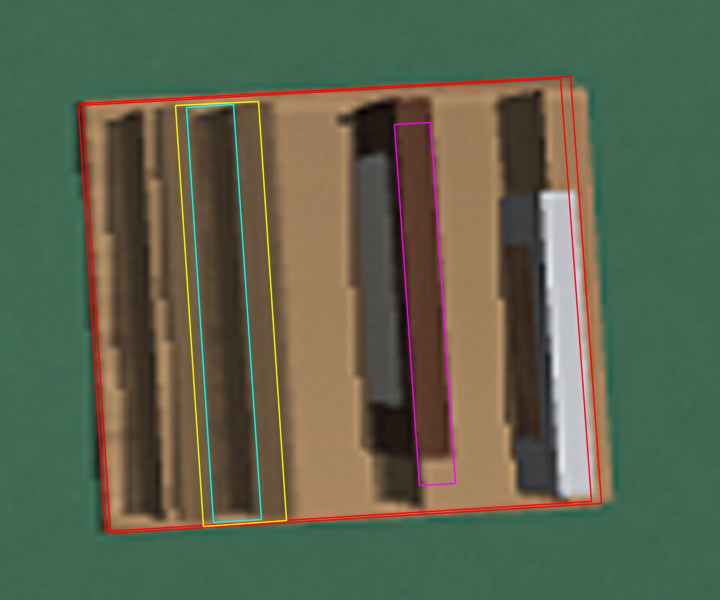

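View pics/os_rk1.png

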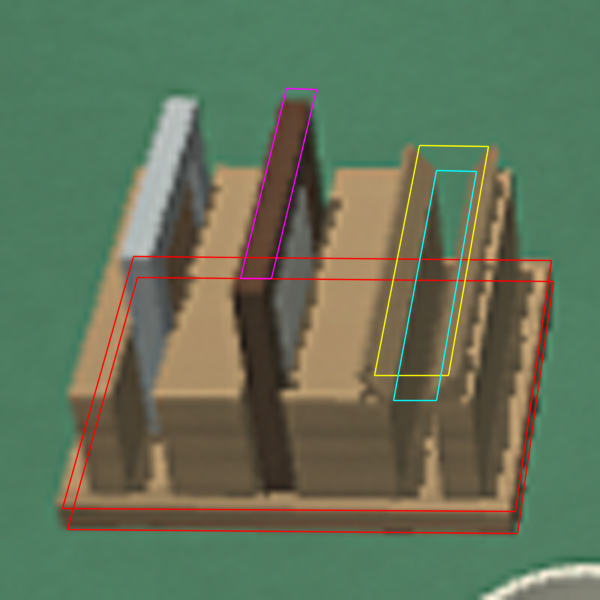

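View pics/ot_cl1.png

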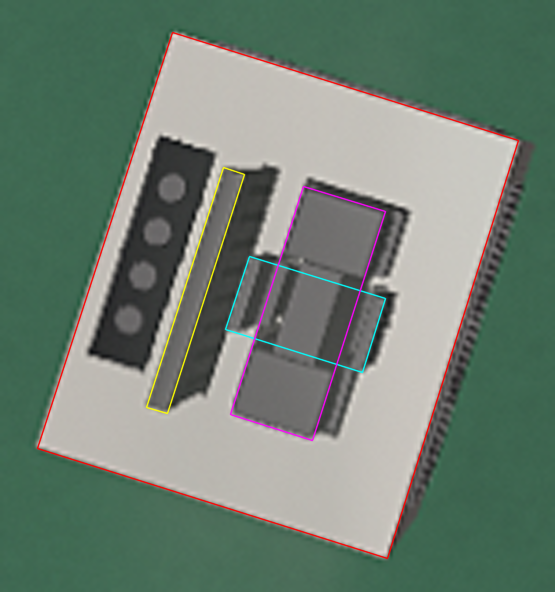

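View pics/os_cl1.png

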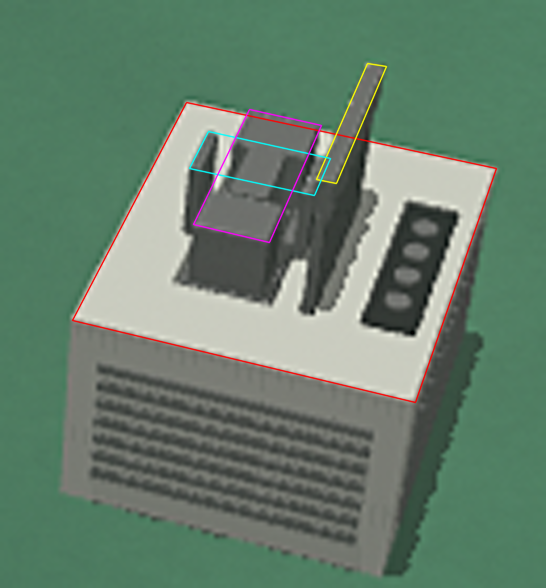

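```bash
python3 ov.py .571 -.2138 2 2
```

```text
(no output)
```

View pics/ot_rk2.png

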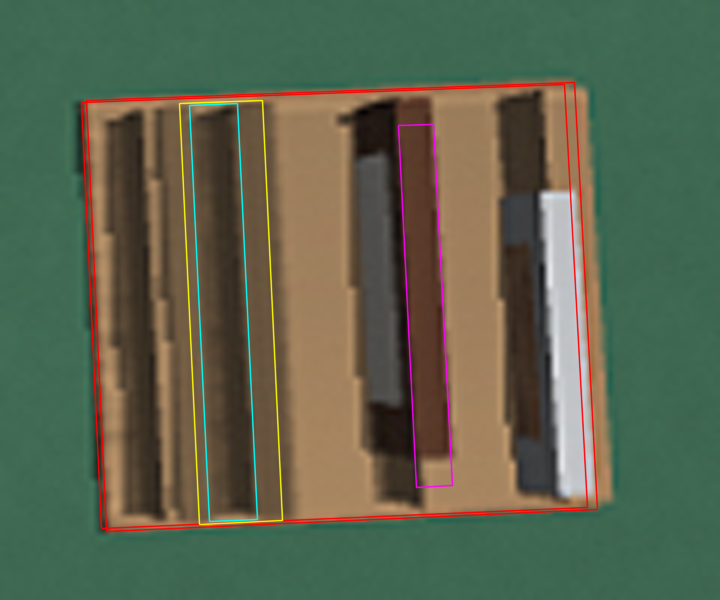

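View pics/os_rk2.png

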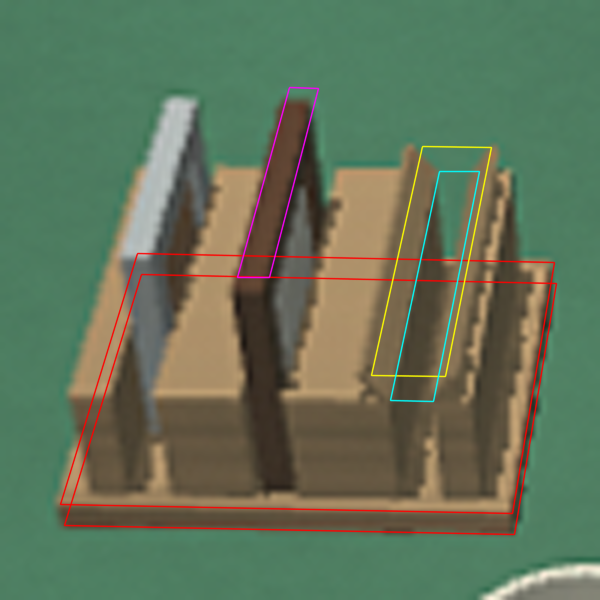

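```bash
cat >> h.py <<'E'
def go(x,y,z,axyaw):
    """units needed from measured pose: turn (units of 5deg) first, then shifts"""
    s=manip.get_state(); Rm=R.from_rotvec(s["eef_rot"]); M=Rm.as_matrix()
    cur=np.degrees(np.arctan2(M[1,0],M[0,0])); d=(axyaw-cur+90)%180-90
    tilt=np.degrees(np.arccos(-M[2,2]))
    a=np.radians(cur+d); tx=np.array([np.cos(a),np.sin(a),0]); ty=np.array([np.sin(a),-np.cos(a),0])
    v=np.array([x,y,z])-s["tcp_pos"]
    print("t%.2f tcp"%s["time_s"],s["tcp_pos"].round(4),"yaw %.2f tilt %.2f"%(cur,tilt),"width",round(s["width"]*85.4,1),"F",s["contact_force"].round(1),
      "\nturn %.3f (%.1f deg) shift then: x %.3f y %.3f z %.3f | err mm"%(-d/5,d,v@tx/.03,v@ty/.03,-v[2]/.03),(v*1000).round(1))
E
python3 - <<'E'
from h import *
print(R.from_rotvec(manip.get_state()["eef_rot"]).as_matrix().round(3))
go(.5,-.3,.25,72.6)
p=CL([[0,.02,.157]]); print(p); go(*p[0],72.6)
E
```

```text
[[ 0.245 -0.969 -0.   ]
 [-0.969 -0.245  0.   ]
 [-0.    -0.    -1.   ]]
t0.40 tcp [ 0.1594 -0.6301  0.2106] yaw -75.80 tilt 0.02 width 85.3 F [ 0.4 -0.5  0.1] 
turn 6.319 (-31.6 deg) shift then: x -13.893 y -7.544 z -1.314 | err mm [340.6 330.1  39.4]
[[0.52468082 0.20558481 0.157     ]]
t0.40 tcp [ 0.1594 -0.6301  0.2106] yaw -75.80 tilt 0.02 width 85.3 F [ 0.4 -0.5  0.1] 
turn 6.319 (-31.6 deg) shift then: x -30.221 y -3.289 z 1.786 | err mm [365.3 835.6 -53.6]
```

Request:
jog_arm([
  [[0, 0, -0.3, 0.9, 60], [0, 0, -0.3, 0.9, 60], [0, 0, -0.3, 0.9, 60], [0, 0, -0.3, 0.9, 60], [0, 0, -0.1, 0.9, 60], [0, 0, 0, 0.9, 60], [0, 0, 0, 0.92, 60], [0, 0, 0, 0, 60]],
])

```text
time_s: 1.4
tcp_pos: [0.1596, -0.6301, 0.2497]
eef_rot: [1.861, -2.531, -0.0]
contact_force: [-0.2, -0.6, 0.4]
width: 0.699
```

Request:
jog_arm([
  [[-1, -0.8, 0, 0, 60], [-1, -0.8, 0, 0, 60], [-1, -0.8, 0, 0, 60], [-1, -0.8, 0, 0, 60], [-1, -0.8, 0, 0, 60], [-1, -0.8, 0, 0, 60], [-1, -0.8, 0, 0, 60], [-1, -0.8, 0, 0, 60], [-1, -0.8, 0, 0, 60], [-1, 0, 0, 0, 60]],
])

```text
time_s: 2.65
tcp_pos: [0.4578, -0.4072, 0.2494]
eef_rot: [-1.864, 2.527, -0.001]
contact_force: [0.2, -0.1, -0.9]
width: 0.703
```

```bash
python3 - <<'E'
from h import *
p=CL([[0,.02,.25]]);go(*p[0],72.6)
E
```

```text
t2.65 tcp [ 0.4578 -0.4072  0.2494] yaw -107.17 tilt 0.07 width 60.0 F [ 0.2 -0.1 -0.9] 
turn 0.045 (-0.2 deg) shift then: x -20.160 y 3.980 z -0.020 | err mm [6.690e+01 6.128e+02 6.000e-01]
```

Request:
jog_arm([
  [[-1, 0.2, 0, 0.04, 40], [-1, 0.2, 0, 0, 40], [-1, 0.2, 0, 0, 40], [-1, 0.2, 0, 0, 40], [-1, 0.2, 0, 0, 40], [-1, 0.2, 0, 0, 40], [-1, 0.2, 0, 0, 40], [-1, 0.2, 0, 0, 40], [-1, 0.2, 0, 0, 40], [-1, 0.2, 0, 0, 40]],
])

```text
time_s: 3.9
tcp_pos: [0.4889, -0.1034, 0.2499]
eef_rot: [-1.857, 2.533, -0.001]
contact_force: [-0.3, 0.2, 0.5]
width: 0.469
```

Request:
jog_arm([
  [[-1, 0.2, 0, 0, 40], [-1, 0.2, 0, 0, 40], [-1, 0.2, 0, 0, 40], [-1, 0.2, 0, 0, 40], [-1, 0.2, 0, 0, 40], [-1, 0.2, 0, 0, 40], [-1, 0.2, 0, 0, 40], [-1, 0.2, 0, 0, 40], [-1, 0.2, 0, 0, 40], [-1, 0.2, 0, 0, 40]],
])

```text
time_s: 5.15
tcp_pos: [0.5224, 0.2007, 0.2499]
eef_rot: [-1.857, 2.533, -0.0]
contact_force: [0.1, -0.7, -0.3]
width: 0.467
```

```bash
python3 - <<'E'
from h import *
p=CL([[0,.02,.158]]);go(*p[0],72.6)
s=vision.grab_frame("scene"); save(s,"s3",(340,80,500,240),4.2/1.15); t=vision.grab_frame("top"); save(t,"t3",(130,240,280,400),3.7)
go(*p[0],72.6)
E
```

```text
t5.15 tcp [0.5224 0.2007 0.2499] yaw -107.50 tilt 0.02 width 39.9 F [ 0.1 -0.7 -0.3] 
turn -0.020 (0.1 deg) shift then: x -0.178 y -0.025 z 3.062 | err mm [  2.3   4.9 -91.9]
t5.25 tcp [0.522  0.2044 0.2496] yaw -107.18 tilt 0.16 width 39.7 F [-0.8  0.5  0.2] 
turn 0.043 (-0.2 deg) shift then: x -0.064 y -0.075 z 3.054 | err mm [  2.7   1.2 -91.6]
```

View pics/s3.png

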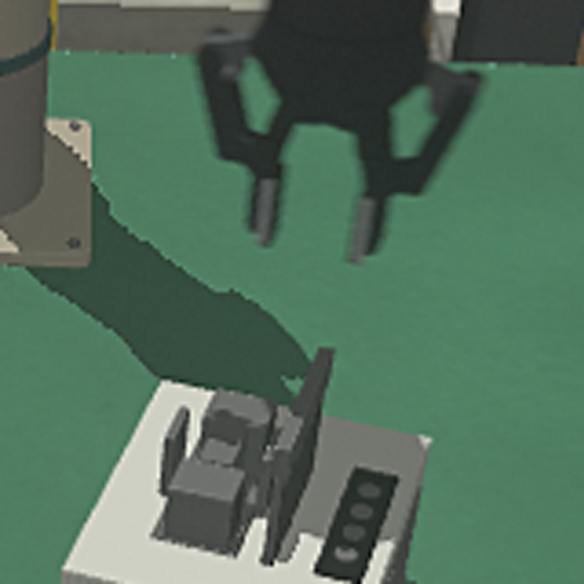

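Request:
jog_arm([
  [[-0.05, -0.07, 0.7, 0, 40], [0, 0, 0.7, 0, 40], [0, 0, 0.7, 0, 40], [0, 0, 0.6, 0, 40], [0, 0, 0.3, 0, 40], [0, 0, 0.05, 0, 40], [0, 0, 0, 0, 40]],
])

```text
time_s: 6.12
tcp_pos: [0.5251, 0.2005, 0.1588]
eef_rot: [-1.855, 2.534, -0.001]
contact_force: [-0.8, -0.5, 0.5]
width: 0.468
```

```bash
python3 - <<'E'
from h import *
s=vision.grab_frame("scene"); save(s,"s4",(340,80,500,240),4.2/1.15); t=vision.grab_frame("top"); save(t,"t4",(130,240,280,400),3.7)
p=CL([[0,.02,.158]]);go(*p[0],72.6)
E
```

```text
t6.22 tcp [0.5252 0.2006 0.1589] yaw -107.60 tilt 0.08 width 39.6 F [-0.6 -1.1  0.3] 
turn -0.040 (0.2 deg) shift then: x -0.152 y 0.067 z 0.032 | err mm [-0.6  4.9 -0.9]
```

View pics/s4.png

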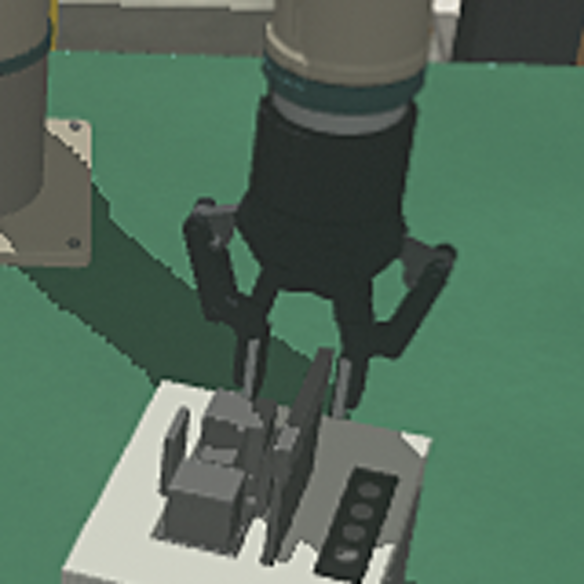

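View pics/t4.png

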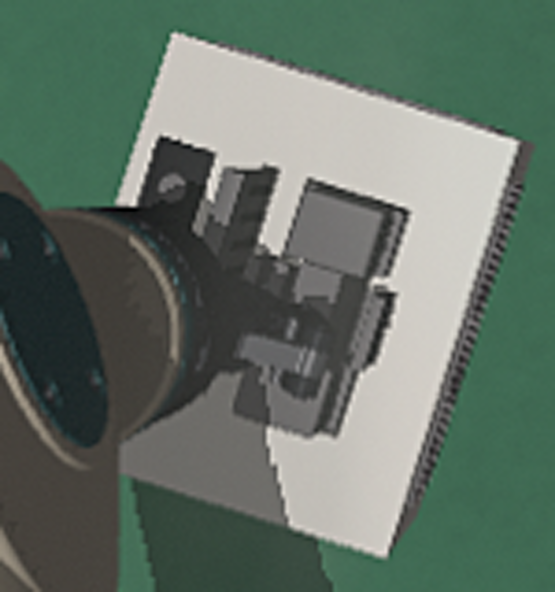

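Request:
jog_arm([
  [[-0.12, 0, 0.03, 0, 40], [0, 0, 0, 0, 25], [0, 0, 0, 0, 15], [0, 0, 0, 0, 10], [0, 0, 0, 0, 10]],
], grip_force=30)

```text
time_s: 6.85
tcp_pos: [0.5258, 0.2039, 0.1573]
eef_rot: [1.855, -2.535, -0.0]
contact_force: [-0.3, -0.7, 0.1]
width: 0.118
```

```bash
python3 - <<'E'
from h import *
s=vision.grab_frame("scene"); save(s,"s5",(380,120,480,220),6)
p=CL([[0,.02,.158]]);go(*p[0],72.6)
E
```

```text
t6.90 tcp [0.5258 0.2039 0.1573] yaw -107.61 tilt 0.00 width 10.0 F [-0.2 -0.5  0.4] 
turn -0.041 (0.2 deg) shift then: x -0.043 y 0.053 z -0.022 | err mm [-1.1  1.7  0.7]
```

View pics/s5.png

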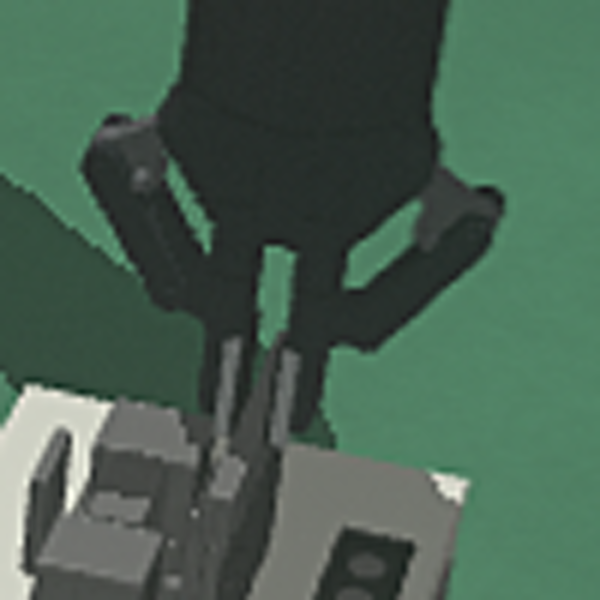

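Request:
jog_arm([
  [[0, 0, 0, 0, 5], [0, 0, 0, 0, 2], [0, 0, 0, 0, 2], [0, 0, -0.1, 0, 2], [0, 0, -0.2, 0, 2], [0, 0, -0.2, 0, 2], [0, 0, 0, 0, 2]],
], grip_force=40)

```text
time_s: 7.78
tcp_pos: [0.5263, 0.2041, 0.173]
eef_rot: [-1.855, 2.534, -0.001]
contact_force: [-0.1, -0.3, -0.9]
width: 0.085
```

```bash
python3 - <<'E'
from h import *
s=vision.grab_frame("scene"); save(s,"s6",(360,120,480,240),5)
p=CL([[0,.02,.158]]);go(*p[0],72.6)
E
```

```text
t7.83 tcp [0.526  0.204  0.1727] yaw -107.60 tilt 0.04 width 7.6 F [ 0.2  0.8 -1. ] 
turn -0.040 (0.2 deg) shift then: x -0.037 y 0.057 z 0.489 | err mm [ -1.3   1.6 -14.7]
```

View pics/s6.png

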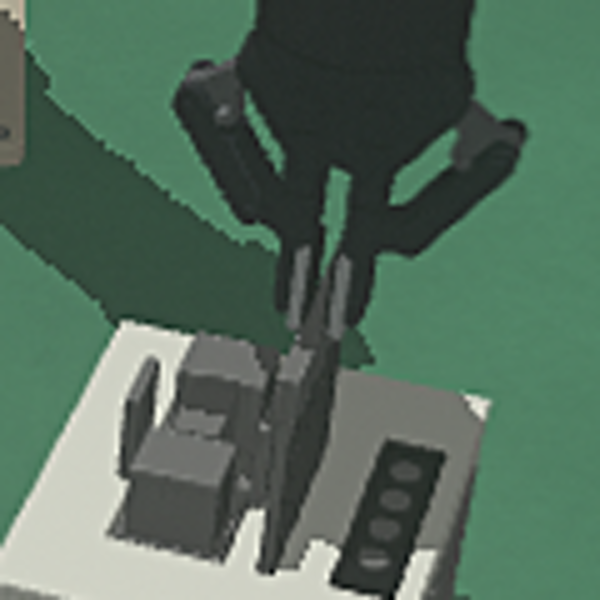

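Request:
jog_arm([
  [[0, 0, -0.3, 0, 2], [0, 0, -0.4, 0, 2], [0, 0, -0.5, 0, 2], [0, 0, -0.5, 0, 2], [0, 0, -0.5, 0, 2], [0, 0, -0.5, 0, 2], [0, 0, -0.5, 0, 2], [0, 0, -0.5, 0, 2], [0, 0, -0.3, 0, 2], [0, 0, 0, 0, 2]],
])

```text
time_s: 9.07
tcp_pos: [0.5261, 0.2041, 0.293]
eef_rot: [-1.855, 2.534, -0.0]
contact_force: [1.1, 0.3, -1.0]
width: 0.088
```

```bash
python3 - <<'E'
from h import *
s=vision.grab_frame("scene"); save(s,"s7",(340,50,490,230),3.3)
RK=fr(.571,-.2138,2)
p=RK([[0,.045,.29]]);go(*p[0],92)
E
```

```text
t9.12 tcp [0.5257 0.2039 0.2923] yaw -107.60 tilt 0.00 width 7.7 F [ 0.5  0.2 -1.5] 
turn -3.920 (19.6 deg) shift then: x 12.468 y -1.022 z 0.077 | err mm [  43.7 -372.8   -2.3]
```

View pics/s7.png

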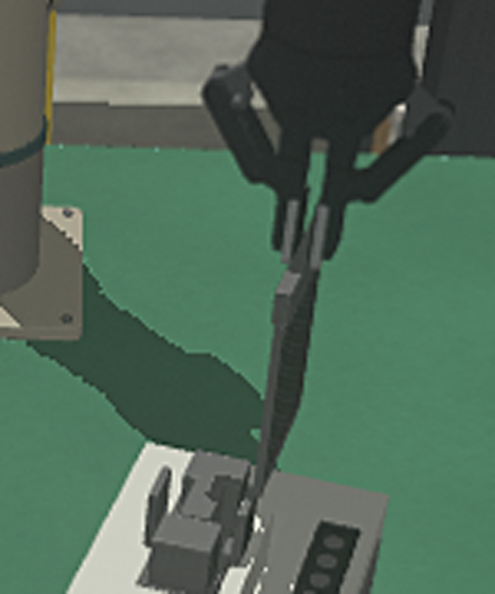

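Request:
jog_arm([
  [[0, 0, 0, -0.4, 2], [0, 0, 0, -0.8, 2], [0, 0, 0, -0.8, 2], [0, 0, 0, -0.8, 2], [0, 0, 0, -0.8, 2], [0, 0, 0, -0.32, 2]],
])

```text
time_s: 9.88
tcp_pos: [0.5256, 0.2038, 0.2917]
eef_rot: [2.261, -2.18, -0.001]
contact_force: [0.2, -0.3, -1.1]
width: 0.086
```

Request:
jog_arm([
  [[0.3, 0, 0, 0, 2], [0.6, -0.1, 0, 0, 2], [0.8, -0.1, 0, 0, 2], [0.9, -0.1, 0, 0, 2], [0.9, -0.1, 0, 0, 2], [0.9, -0.1, 0, 0, 2], [0.9, -0.1, 0, 0, 2], [0.9, -0.1, 0, 0, 2], [0.9, -0.1, 0, 0, 2], [0.9, -0.1, 0, 0, 2]],
])

```text
time_s: 11.12
tcp_pos: [0.5609, -0.0377, 0.2924]
eef_rot: [2.257, -2.184, 0.001]
contact_force: [1.0, 0.7, -0.5]
width: 0.082
```

Request:
jog_arm([
  [[0.9, -0.1, 0, 0, 2], [0.9, 0, 0, 0, 2], [0.9, 0, 0, 0, 2], [0.8, 0, 0, 0, 2], [0.6, 0, 0, 0, 2], [0.2, 0, 0, 0, 2], [0, 0, 0, 0, 2]],
])

```text
time_s: 12.0
tcp_pos: [0.5685, -0.1638, 0.2922]
eef_rot: [-2.259, 2.183, 0.001]
contact_force: [0.7, 0.4, -0.5]
width: 0.088
```

```bash
python3 - <<'E'
from h import *
s=vision.grab_frame("scene"); save(s,"s8",(140,60,300,300),2.5);t=vision.grab_frame("top"); save(t,"t8",(360,215,520,335),5)
RK=fr(.571,-.2138,2)
p=RK([[0,.045,.29]]);go(*p[0],92)
E
```

```text
t12.10 tcp [ 0.5688 -0.1626  0.2923] yaw -87.92 tilt 0.05 width 7.1 F [ 0.4 -0.7 -1.1] 
turn 0.016 (-0.1 deg) shift then: x 0.209 y -0.015 z 0.076 | err mm [ 0.7 -6.3 -2.3]
```

View pics/s8.png

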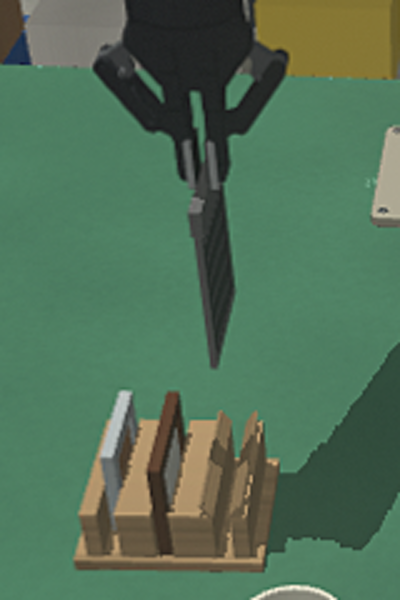

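View pics/t8.png

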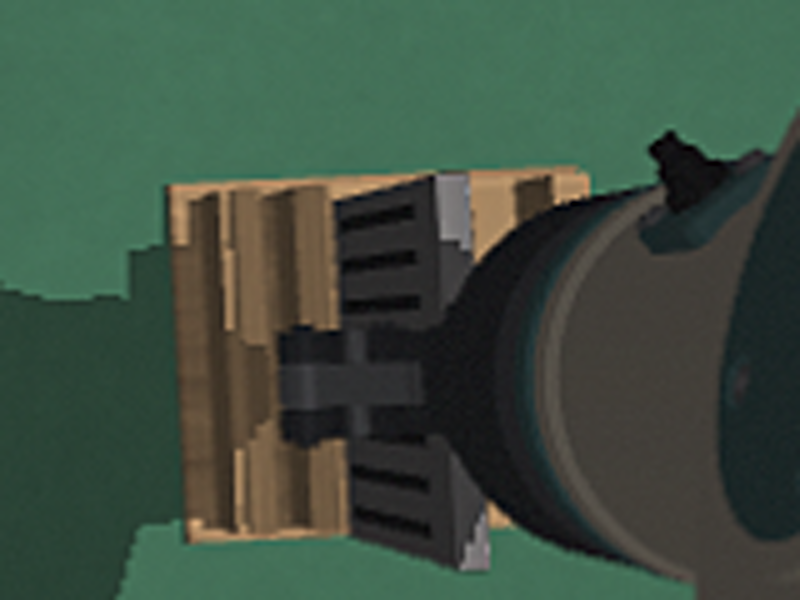

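```bash
cat > edge.py <<'E'
from h import *
s=vision.grab_frame("scene"); t=vision.grab_frame("top"); st=manip.get_state(); tc=st["tcp_pos"]
T=fr(tc[0],tc[1],2)
for z in (.318,.298,.188):
    print(z,"scene crop",((proj(s,T([[.05,-.0025,z],[.05,.0025,z],[-.05,.0025,z]]))-[140,60]+.5)*2.5).round(1).tolist(),"top crop",((proj(t,T([[.05,-.0025,z],[.05,.0025,z],[-.05,.0025,z]]))-[360,215]+.5)*5).round(1).tolist())
E
python3 edge.py
```

```text
0.318 scene crop [[192.9, 216.7], [200.4, 216.9], [221.0, 144.9]] top crop [[461.3, 167.0], [441.7, 167.8], [462.4, 565.5]]
0.298 scene crop [[196.0, 242.4], [203.4, 242.6], [223.5, 169.7]] top crop [[441.6, 172.1], [422.6, 172.8], [442.5, 559.4]]
0.188 scene crop [[211.7, 372.3], [218.6, 372.5], [236.6, 295.7]] top crop [[350.5, 195.7], [334.0, 196.3], [350.6, 531.4]]
```

Request:
jog_arm([
  [[0.1, 0, 0.3, 0, 2], [0.1, 0, 0.5, 0, 2], [0, 0, 0.6, 0, 2], [0, 0, 0.6, 0, 2], [0, 0, 0.6, 0, 2], [0, 0, 0.5, 0, 2], [0, 0, 0.4, 0, 2], [0, 0, 0, 0, 2], [0, 0, 0, 0, 2]],
])

```text
time_s: 13.32
tcp_pos: [0.5693, -0.1699, 0.1878]
eef_rot: [-2.259, 2.182, -0.001]
contact_force: [-0.1, -0.0, -0.3]
width: 0.09
```

```bash
python3 - <<'E'
from h import *
s=vision.grab_frame("scene"); save(s,"s9",(160,140,280,300),3.75);t=vision.grab_frame("top"); save(t,"t9",(360,215,520,335),5)
RK=fr(.571,-.2138,2)
p=RK([[0,.045,.112]]);go(*p[0],92)
E
```

```text
t13.43 tcp [ 0.5694 -0.17    0.1881] yaw -88.00 tilt 0.09 width 7.4 F [ 0.5  0.1 -1.1] 
turn -0.001 (0.0 deg) shift then: x -0.038 y -0.002 z 2.536 | err mm [  0.    1.1 -76.1]
```

View pics/s9.png

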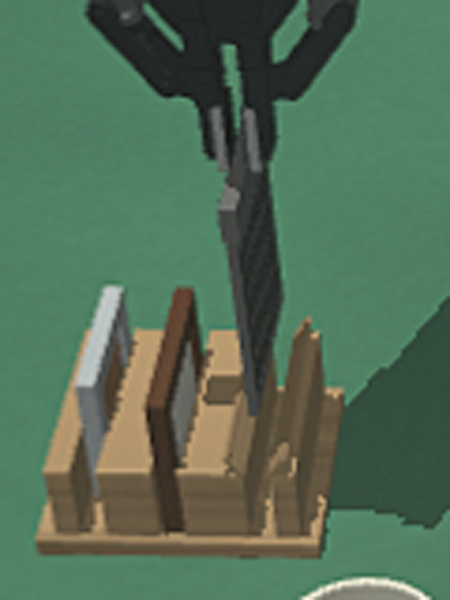

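View pics/t9.png

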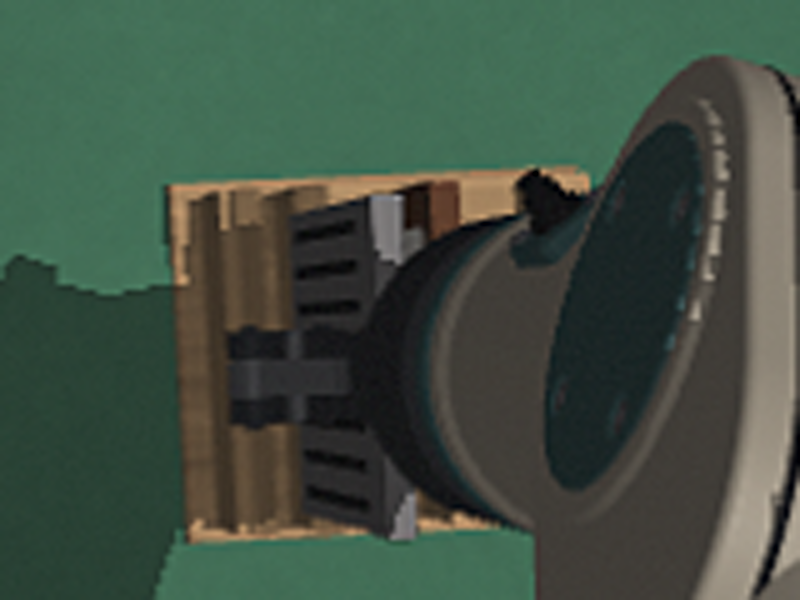

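Request:
jog_arm([
  [[-0.03, 0, 0.2, 0, 2], [0, 0, 0.3, 0, 2], [0, 0, 0.3, 0, 2], [0, 0, 0.3, 0, 2], [0, 0, 0.3, 0, 2], [0, 0, 0.3, 0, 2], [0, 0, 0.3, 0, 2], [0, 0, 0.2, 0, 2], [0, 0, 0, 0, 2]],
])

```text
time_s: 14.55
tcp_pos: [0.5685, -0.1688, 0.1208]
eef_rot: [2.259, -2.182, -0.001]
contact_force: [-0.1, -0.0, -0.2]
width: 0.086
```

```bash
python3 - <<'E'
from h import *
s=vision.grab_frame("scene"); save(s,"s10",(160,140,280,300),3.75)
RK=fr(.571,-.2138,2)
p=RK([[0,.045,.112]]);go(*p[0],92)
E
```

```text
t14.60 tcp [ 0.5688 -0.1689  0.1212] yaw -88.01 tilt 0.01 width 7.4 F [-0.  -0.7 -0.3] 
turn -0.001 (0.0 deg) shift then: x -0.001 y -0.020 z 0.307 | err mm [ 0.6  0.1 -9.2]
```

View pics/s10.png

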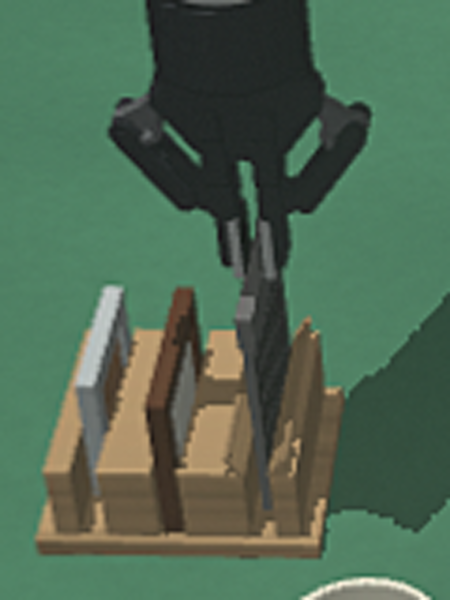

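Panel is in the slot (near edge from (245,310) to (265,505)), centred between the walls. Lowering to the floor gently.

Request:
jog_arm([
  [[0, 0, 0.1, 0, 2], [0, 0, 0.1, 0, 2], [0, 0, 0.1, 0, 2], [0, 0, 0, 0, 2]],
])

```text
time_s: 15.1
tcp_pos: [0.5691, -0.1691, 0.1125]
eef_rot: [-2.259, 2.182, -0.001]
contact_force: [-0.5, 0.3, 2.2]
width: 0.085
```

Request:
jog_arm([
  [[0, 0, 0.05, 0, 2], [0, 0, 0.05, 0, 2], [0, 0, 0, 0, 2]],
])

```text
time_s: 15.48
tcp_pos: [0.5694, -0.1701, 0.1123]
eef_rot: [-2.259, 2.183, -0.004]
contact_force: [-5.4, -0.6, 20.2]
width: 0.085
```

Request:
jog_arm([
  [[0, 0, -0.08, 0, 2], [0, 0, 0, 0, 15], [0, 0, 0, 0, 25], [0, 0, 0, 0, 30], [0, 0, 0, 0, 30], [0, 0, 0, 0, 30]],
])

```text
time_s: 16.23
tcp_pos: [0.5688, -0.1689, 0.1116]
eef_rot: [2.26, -2.182, -0.0]
contact_force: [0.4, 0.1, -0.4]
width: 0.347
```

```bash
python3 - <<'E'
from h import *
s=vision.grab_frame("scene"); save(s,"s11",(160,140,280,300),3.75)
go(.569,-.169,.112,92)
E
```

```text
t16.27 tcp [ 0.5688 -0.1689  0.1116] yaw -88.01 tilt 0.01 width 29.8 F [-0.8  0.2  0.3] 
turn -0.001 (0.0 deg) shift then: x 0.003 y -0.007 z -0.012 | err mm [ 0.2 -0.1  0.4]
```

View pics/s11.png

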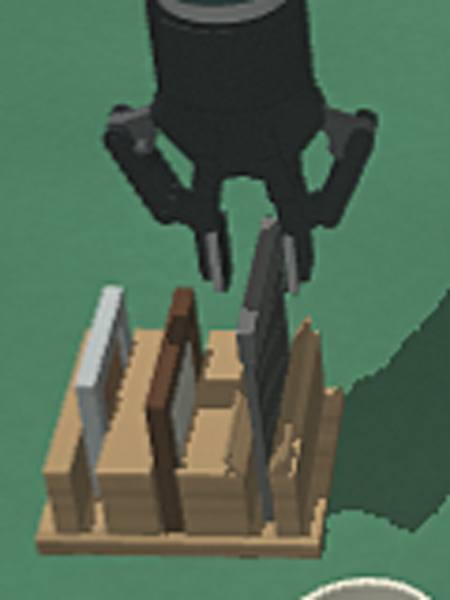

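Request:
jog_arm([
  [[0, 0, -0.2, 0, 30], [0, 0, -0.4, 0, 30], [0, 0, -0.6, 0, 30], [0, 0, -0.8, 0, 30], [0, 0, -0.8, 0, 30], [0, 0, -0.8, 0, 30], [0, 0, -0.8, 0, 30], [0, 0, -0.5, 0, 60], [0, 0, 0, 0, 80]],
])

```text
time_s: 17.4
tcp_pos: [0.5695, -0.1691, 0.2601]
eef_rot: [-2.259, 2.181, -0.004]
contact_force: [-0.5, -0.4, -0.3]
width: 0.764
```

```bash
python3 - <<'E'
from h import *
s=vision.grab_frame("scene"); save(s,"s12",(160,140,280,300),3.75);save(s,"s12c",(340,160,470,300),4.2)
t=vision.grab_frame("top"); save(t,"t12",(130,240,280,400),3.7)
p=CL([[0,-.02,.25]]);go(*p[0],72.6)
E
```

```text
t17.50 tcp [ 0.5684 -0.1687  0.2582] yaw -88.00 tilt 0.06 width 78.8 F [-0.4 -0.9  0.7] 
turn 3.881 (-19.4 deg) shift then: x -10.137 y 5.120 z 0.273 | err mm [-55.6 336.1  -8.2]
```

View pics/s12.png

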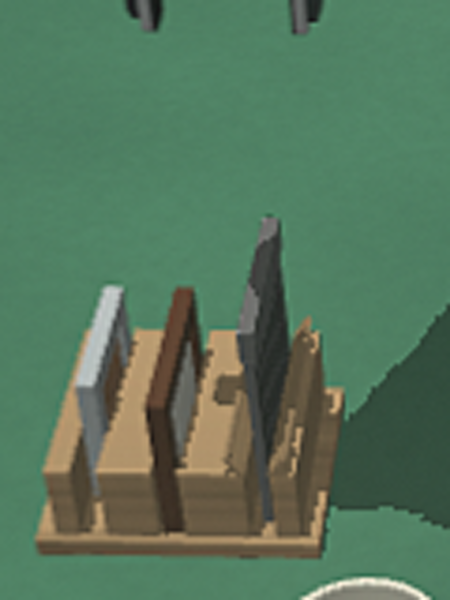

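View pics/s12c.png

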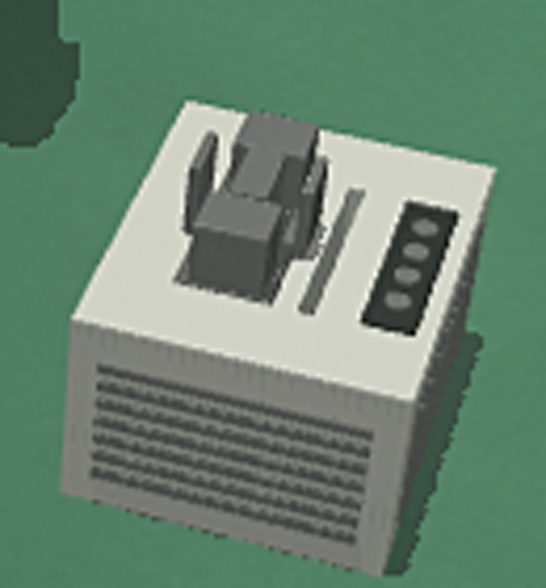

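Request:
jog_arm([
  [[0, 0, 0, 0.6, 85], [0, 0, 0, 0.9, 85], [0, 0, 0, 0.9, 85], [0, 0, 0, 0.9, 85], [0, 0, 0, 0.58, 85]],
])

```text
time_s: 18.12
tcp_pos: [0.568, -0.1687, 0.2573]
eef_rot: [1.856, -2.532, -0.003]
contact_force: [0.7, -0.4, -0.2]
width: 0.995
```

Request:
jog_arm([
  [[-0.5, 0.2, 0, 0, 85], [-0.9, 0.5, 0, 0, 85], [-1, 0.5, 0, 0, 85], [-1, 0.5, 0, 0, 85], [-1, 0.5, 0, 0, 85], [-1, 0.5, 0, 0, 85], [-1, 0.5, 0, 0, 85], [-1, 0.5, 0, 0, 85], [-1, 0.5, 0, 0, 85], [-1, 0.4, 0, 0, 85]],
])

```text
time_s: 19.38
tcp_pos: [0.52, 0.1438, 0.2582]
eef_rot: [1.862, -2.529, -0.002]
contact_force: [0.7, -0.7, 0.8]
width: 0.998
```

Request:
jog_arm([
  [[-0.6, 0, 0, 0, 85], [-0.1, 0, 0, 0, 85], [0, 0, 0, 0, 85], [0, 0, 0, 0, 85]],
])

```text
time_s: 19.88
tcp_pos: [0.5279, 0.1599, 0.2587]
eef_rot: [1.857, -2.534, 0.001]
contact_force: [0.3, -0.3, -0.1]
width: 0.993
```

```bash
python3 - <<'E'
from h import *
p=CL([[0,-.02,.2]]);go(*p[0],72.6)
s=vision.grab_frame("scene"); save(s,"s13",(340,80,490,260),3.3)
t=vision.grab_frame("top"); save(t,"t13",(130,240,280,400),3.7)
p=CL([[0,-.02,.2]]);go(*p[0],72.6)
E
```

```text
t19.88 tcp [0.5279 0.1599 0.2587] yaw -107.53 tilt 0.05 width 84.8 F [ 0.3 -0.3 -0.1] 
turn -0.027 (0.1 deg) shift then: x -0.088 y 0.558 z 1.956 | err mm [-15.2   7.5 -58.7]
t19.98 tcp [0.5279 0.1603 0.2588] yaw -107.51 tilt 0.02 width 85.2 F [0.4 0.5 0.3] 
turn -0.022 (0.1 deg) shift then: x -0.075 y 0.553 z 1.959 | err mm [-15.2   7.1 -58.8]
```

View pics/s13.png

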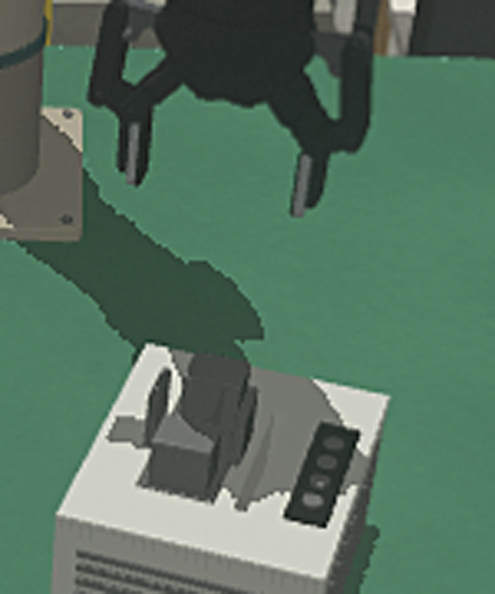

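View pics/t13.png

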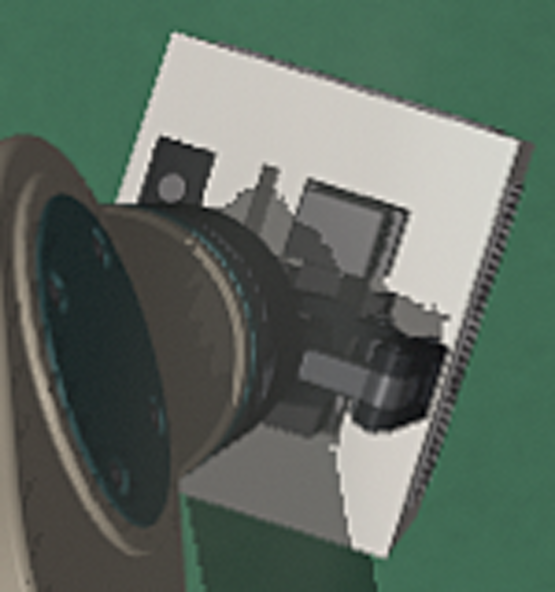

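Request:
jog_arm([
  [[-0.07, 0.3, 0.3, 0, 85], [0, 0.25, 0.5, 0, 85], [0, 0, 0.6, 0, 85], [0, 0, 0.6, 0, 85], [0, 0, 0.6, 0, 85], [0, 0, 0.6, 0, 85], [0, 0, 0.5, 0, 85], [0, 0, 0.2, 0, 85], [0, 0, 0, 0, 85], [0, 0, 0, 0, 85]],
])

```text
time_s: 21.22
tcp_pos: [0.5131, 0.1686, 0.1422]
eef_rot: [-1.859, 2.531, -0.001]
contact_force: [0.2, -0.4, 0.1]
width: 0.996
```

```bash
python3 - <<'E'
from h import *
s=vision.grab_frame("scene"); save(s,"s14",(360,110,480,230),5)
p=CL([[0,-.02,.115]]);go(*p[0],72.6)
t=vision.grab_frame("top"); save(t,"t14",(130,240,280,400),3.7)
E
```

```text
t21.27 tcp [0.5131 0.1686 0.1423] yaw -107.41 tilt 0.07 width 84.7 F [-0.   0.2  0.1] 
turn -0.001 (0.0 deg) shift then: x 0.042 y 0.000 z 0.910 | err mm [ -0.4  -1.2 -27.3]
```

View pics/s14.png

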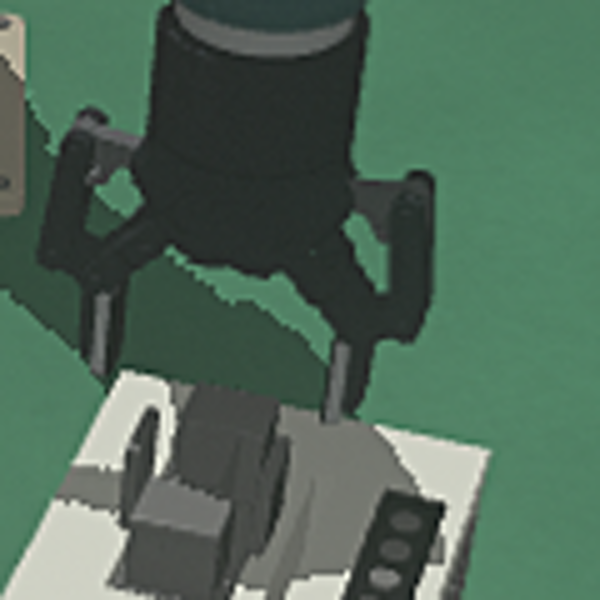

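View pics/t14.png

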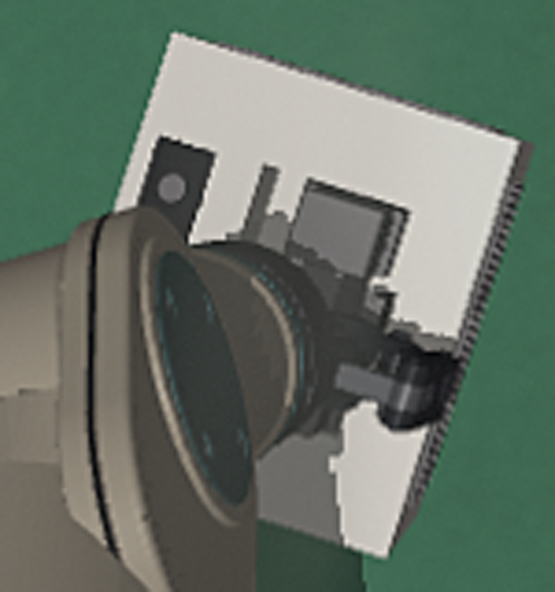

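```bash
python3 - <<'E'
from h import *
s=vision.grab_frame("scene");t=vision.grab_frame("top")
P=CL([[0,-.05,.151],[0,.01,.151],[0,-.0625,.152],[0,.0225,.152],[0,-.0625,.18],[0,.0225,.18],[0,-.075,.2]])
print(((proj(s,P)-[360,110]+.5)*5).round()); print(((proj(t,P)-[130,240]+.5)*3.7).round())
E
```

```text
[[136. 428.]
 [283. 460.]
 [106. 419.]
 [315. 465.]
 [112. 361.]
 [324. 406.]
 [ 85. 312.]]
[[374. 335.]
 [237. 292.]
 [402. 344.]
 [208. 283.]
 [393. 350.]
 [192. 287.]
 [417. 364.]]
```

```bash
python3 - <<'E'
from h import *
s=vision.grab_frame("scene");t=vision.grab_frame("top")
def tip(tc,yaw,half,back,box,sc,f,n):
    a=np.radians(yaw); u=np.array([np.cos(a),np.sin(a),0])
    for b in back:
        P=np.array([np.array(tc)-u*half+[0,0,b],np.array(tc)+u*half+[0,0,b]])
        print(n,b,((proj(f,P)-box+.5)*sc).round().tolist())
tip([.5279,.160,.2587],72.5,.0425,(0,.013,.025),[340,80],3.3,s,"s13 obs 133,183 298,215")
tip([.5252,.2006,.1589],72.5,.02,(0,.006,.015),[340,80],4.2/1.15,s,"s4 obs 243,398 345,408")
tip([.5258,.2039,.1573],72.5,.005,(0,.006,.015),[380,120],6,s,"s5 obs 218,445 278,440")
tip([.5131,.1686,.1422],72.5,.0425,(0,.013,.025),[360,110],5,s,"s14 obs 100,375 338,418")
E
```

```text
s13 obs 133,183 298,215 0 [[138.0, 236.0], [286.0, 265.0]]
s13 obs 133,183 298,215 0.013 [[140.0, 215.0], [289.0, 245.0]]
s13 obs 133,183 298,215 0.025 [[141.0, 197.0], [292.0, 226.0]]
s4 obs 243,398 345,408 0 [[254.0, 430.0], [328.0, 446.0]]
s4 obs 243,398 345,408 0.006 [[256.0, 421.0], [329.0, 437.0]]
s4 obs 243,398 345,408 0.015 [[257.0, 407.0], [331.0, 423.0]]
s5 obs 218,445 278,440 0 [[232.0, 482.0], [263.0, 488.0]]
s5 obs 218,445 278,440 0.006 [[235.0, 467.0], [265.0, 473.0]]
s5 obs 218,445 278,440 0.015 [[238.0, 444.0], [268.0, 450.0]]
s14 obs 100,375 338,418 0 [[108.0, 440.0], [315.0, 486.0]]
s14 obs 100,375 338,418 0.013 [[110.0, 413.0], [319.0, 459.0]]
s14 obs 100,375 338,418 0.025 [[112.0, 388.0], [323.0, 434.0]]
```

Request:
jog_arm([
  [[0.03, 0, 0.3, 0, 85], [0, 0, 0.4, 0, 85], [0, 0, 0.17, 0, 85], [0, 0, 0, 0, 85]],
])

```text
time_s: 22.02
tcp_pos: [0.5119, 0.1674, 0.1148]
eef_rot: [1.859, -2.531, -0.001]
contact_force: [-0.1, 0.7, 0.4]
width: 0.993
```

```bash
python3 - <<'E'
from h import *
s=vision.grab_frame("scene"); save(s,"s15",(370,150,470,250),6)
p=CL([[0,-.02,.115]]);go(*p[0],72.6)
P=CL([[0,-.05,.151],[0,.01,.151],[0,-.0625,.117],[0,.0225,.117],[0,-.0625,.13],[0,.0225,.13]])
print(((proj(s,P)-[370,150]+.5)*6).round().tolist())
E
```

```text
t22.07 tcp [0.5123 0.1675 0.1153] yaw -107.41 tilt 0.04 width 85.0 F [-0.5  0.2 -0.5] 
turn -0.001 (0.0 deg) shift then: x -0.002 y -0.015 z 0.009 | err mm [ 0.5 -0.1 -0.3]
[[104.0, 273.0], [280.0, 312.0], [60.0, 348.0], [305.0, 403.0], [63.0, 317.0], [310.0, 372.0]]
```

View pics/s15.png

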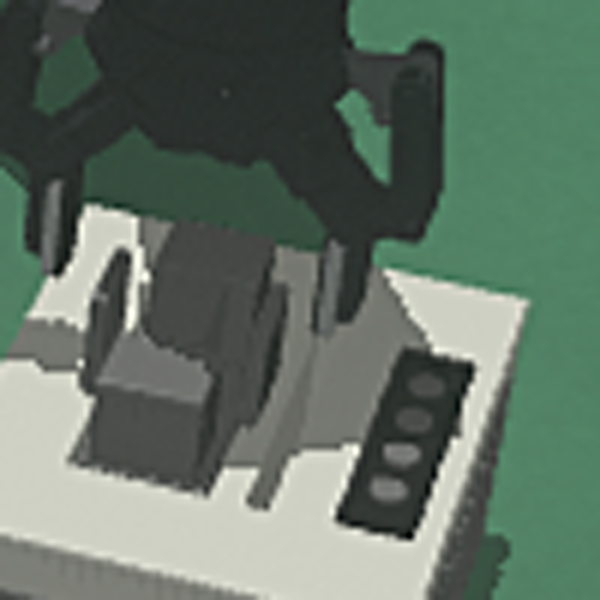

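Request:
jog_arm([
  [[0, 0, 0.15, 0, 85], [0, 0, 0.15, 0, 85], [0, 0, 0, 0, 75], [0, 0, 0, 0, 68], [0, 0, 0, 0, 64], [0, 0, 0, 0, 64]],
], grip_force=30)

```text
time_s: 22.82
tcp_pos: [0.5125, 0.1676, 0.1068]
eef_rot: [-1.86, 2.532, -0.0]
contact_force: [0.2, 0.1, -0.4]
width: 0.75
```

```bash
python3 - <<'E'
from h import *
s=vision.grab_frame("scene"); save(s,"s16",(370,150,470,250),6)
p=CL([[0,-.02,.106]]);go(*p[0],72.6)
E
```

```text
t22.88 tcp [0.5124 0.1676 0.1067] yaw -107.40 tilt 0.01 width 63.8 F [ 0.1 -0.7 -0.3] 
turn 0.000 (-0.0 deg) shift then: x 0.005 y -0.011 z 0.024 | err mm [ 0.3 -0.2 -0.7]
```

View pics/s16.png

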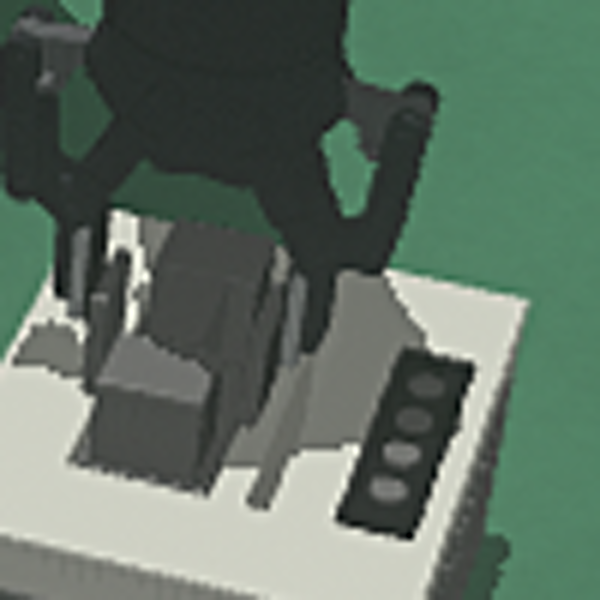

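Request:
jog_arm([
  [[0, 0, 0.1, 0, 64], [0, 0, 0, 0, 58], [0, 0, 0, 0, 52], [0, 0, 0, 0, 46], [0, 0, 0, 0, 40], [0, 0, 0, 0, 36], [0, 0, 0, 0, 36]],
], grip_force=50)

```text
time_s: 23.75
tcp_pos: [0.5127, 0.1676, 0.1055]
eef_rot: [-1.858, 2.531, -0.0]
contact_force: [-4.2, -0.4, 16.5]
width: 0.435
```

```bash
python3 - <<'E'
from h import *
s=vision.grab_frame("scene"); save(s,"s17",(370,150,470,250),6)
p=CL([[0,-.02,.106]]);go(*p[0],72.6)
E
```

```text
t23.80 tcp [0.5128 0.1676 0.1055] yaw -107.43 tilt 0.08 width 37.3 F [-4.  -0.9 16.9] 
turn -0.005 (0.0 deg) shift then: x 0.008 y -0.001 z -0.017 | err mm [-0.  -0.2  0.5]
```

View pics/s17.png

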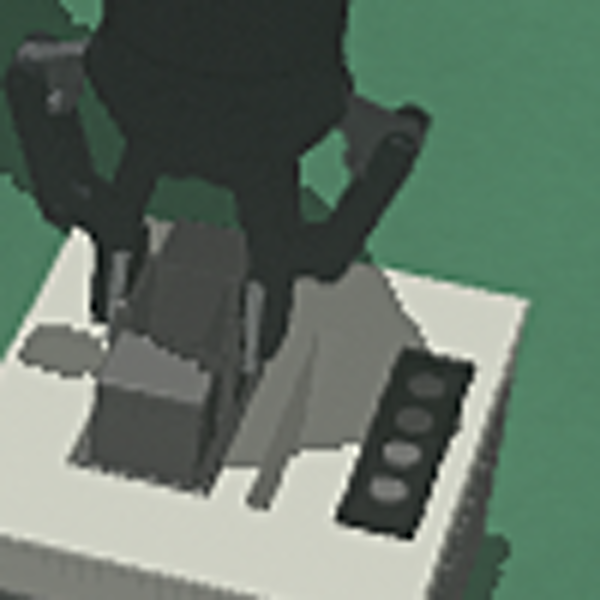

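Request:
jog_arm([
  [[0, 0, 0, 0, 20], [0, 0, 0, 0, 20], [0, 0, -0.1, 0, 20], [0, 0, 0, 0, 20], [0, 0, 0, 0, 20]],
], grip_force=60)

```text
time_s: 24.42
tcp_pos: [0.5119, 0.1675, 0.1062]
eef_rot: [1.859, -2.531, -0.0]
contact_force: [-1.0, 0.3, -0.6]
width: 0.409
```

Request:
jog_arm([
  [[0, 0, -0.1, 0, 20], [0, 0, -0.15, 0, 20], [0, 0, -0.25, 0, 20], [0, 0, 0, 0, 20], [0, 0, 0, 0, 20]],
])

```text
time_s: 25.05
tcp_pos: [0.5124, 0.1676, 0.1217]
eef_rot: [-1.86, 2.532, -0.0]
contact_force: [-0.6, -0.1, -3.1]
width: 0.41
```

```bash
python3 - <<'E'
from h import *
s=vision.grab_frame("scene"); save(s,"s18",(370,150,470,250),6)
p=CL([[0,-.02,.106]]);go(*p[0],72.6)
E
```

```text
t25.10 tcp [0.5123 0.1676 0.1216] yaw -107.40 tilt 0.01 width 34.5 F [ 0.2 -0.4 -2.2] 
turn -0.001 (0.0 deg) shift then: x 0.001 y -0.016 z 0.520 | err mm [  0.4  -0.2 -15.6]
```

View pics/s18.png

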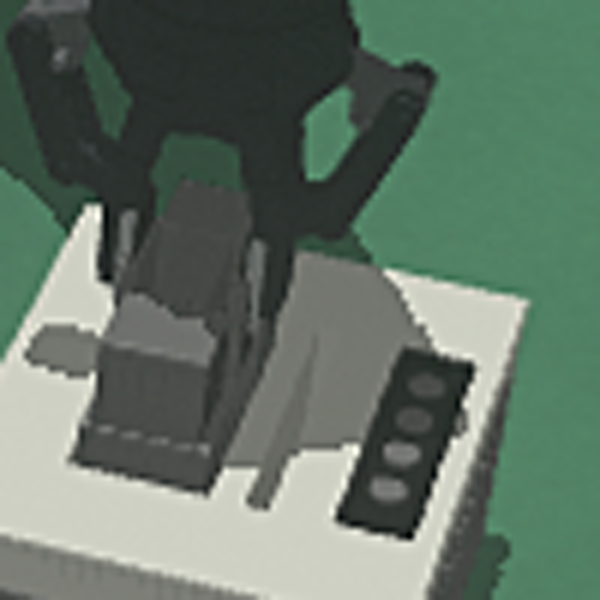

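The cassette is rising with the gripper (head now at row 310 against 340 before, well lip visible at (150,440)), and the load is about its weight. I'll keep lifting.

Request:
jog_arm([
  [[0, 0, -0.2, 0, 20], [0, 0, -0.3, 0, 20], [0, 0, -0.4, 0, 20], [0, 0, -0.5, 0, 20], [0, 0, -0.5, 0, 20], [0, 0, -0.5, 0, 20], [0, 0, -0.5, 0, 20], [0, 0, -0.4, 0, 20], [0, 0, -0.2, 0, 20], [0, 0, 0, 0, 20]],
])

```text
time_s: 26.35
tcp_pos: [0.5125, 0.1676, 0.2269]
eef_rot: [-1.859, 2.532, -0.0]
contact_force: [0.2, -0.0, -2.7]
width: 0.413
```

Request:
jog_arm([
  [[0, 0, -0.1, 0, 20], [0, 0, 0, 0, 20], [0, 0, 0, 0, 20], [0, 0, 0, 0, 20]],
])

```text
time_s: 26.85
tcp_pos: [0.5123, 0.1676, 0.2294]
eef_rot: [1.86, -2.532, -0.0]
contact_force: [-0.6, -0.7, -2.8]
width: 0.409
```

```bash
python3 - <<'E'
from h import *
s=vision.grab_frame("scene"); save(s,"s19",(340,50,490,230),3.3); save(s,"s19r",(160,140,280,300),3.75); cv2.imwrite("pics/s19f.png",s["color"][:,:,::-1])
t=vision.grab_frame("top"); cv2.imwrite("pics/t19.png",t["color"][:,:,::-1])
p=CL([[0,-.02,.106]]);go(*p[0],72.6)
z=manip.get_state()["tcp_pos"][2]-.1062
for zz in (z,z+.106-.006): print(zz,((proj(s,CL([[.05,-.042,.045+zz],[.05,.002,.045+zz]]))-[340,50]+.5)*3.3).round().tolist())
E
```

```text
t26.95 tcp [0.5123 0.1676 0.2295] yaw -107.41 tilt 0.01 width 35.0 F [ 0.8  0.2 -3.3] 
turn -0.001 (0.0 deg) shift then: x 0.001 y -0.014 z 4.117 | err mm [   0.4   -0.2 -123.5]
0.12329576930549781 [[148.0, 506.0], [222.0, 522.0]]
0.2232957693054978 [[163.0, 357.0], [241.0, 373.0]]
```

View pics/s19.png

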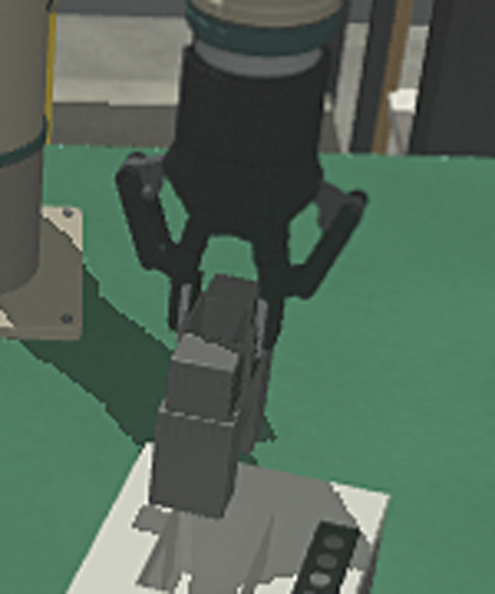

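View pics/s19f.png

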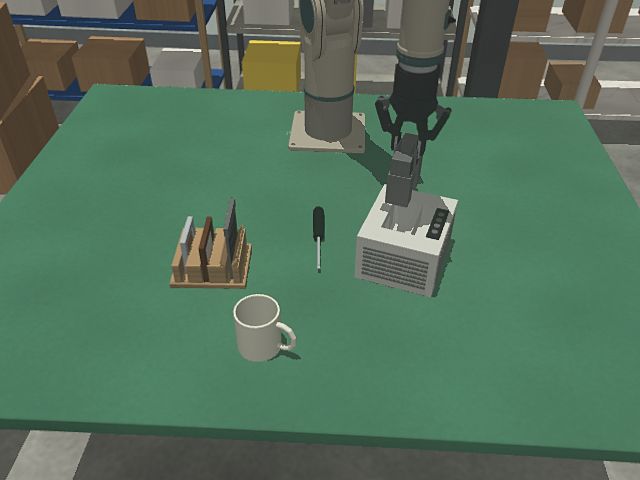

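View pics/t19.png

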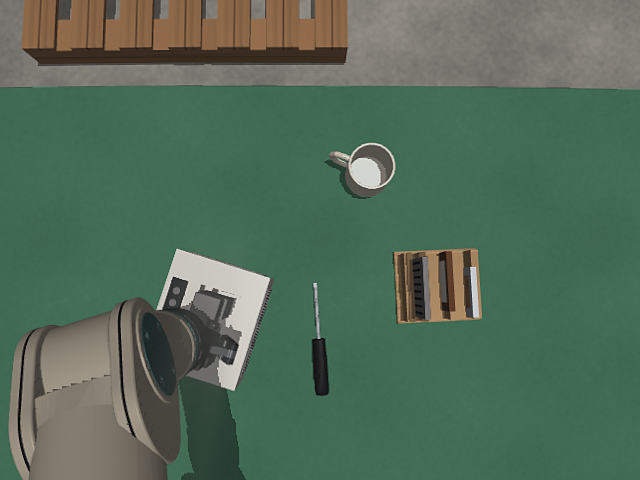

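```bash
python3 - <<'E'
from h import *
print(order.hand_in()); s=manip.get_state(); print(s["time_s"],s["tcp_pos"],s["width"],s["contact_force"])
E
```

```text
the job is handed in; nothing more can be done
None
the job is handed in; nothing more can be done
```

The panel is standing in the rack's empty slot. The cassette hangs by its pinched catches above the cleaner. I handed the job in at about 27 s; the hand-in reports no verdict.

**What I did**
- **Panel:** I lifted it straight up and lowered it into the empty slot until it pressed on the floor (about 20 N). I eased off, let go and backed away. It stands free with a small lean; I judged the lean by eye and did not measure it.
- **Cassette:** I pinched both catches with a 60 N grip. I then lifted it about 123 mm straight up and held it.

**Last checks**
- **Height:** the cassette's lower edge appears within about 5 pixels of where it should be in a 3.3× enlarged picture. That puts the underside roughly 58 mm above the cleaner's top, upright and clear of everything.
- **Load:** the wrist carries about 2.8 N, in line with the cassette's weight alone.
- **Grip:** the finger opening is steady.
- **Bystanders:** the frames, screwdriver and mug look unmoved in both views.

**What did not agree**
- **Finger position:** in the pictures the fingertips looked about 15–20 mm higher than the reported tool position.
- **Opening:** it read 35 mm on the pinched catches, where 44 mm was expected. I took this as the opening reading not being linear. The catch travel could not be measured directly.
- **Cleaner contact:** while closing on the catches, the tips briefly pressed on the cleaner's top with about 17 N. I raised the arm slightly before lifting.

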